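# Find the blind datum hole with the locating pin

## Task

Take the square-headed locating pin out of the wooden stand, set its tip gently on the bare steel plate in the setting bed close to the brass-domed end, and slide it, tip kept pressed lightly on the plate, along the plate's centre line away from that end until it drops into the blind hole. Seat the pin fully home in the hole, upright, and let go of it. Never force the pin (keep its shank under 25 N), and leave the round-headed plug, cap nut, gauge and wrench where they are.

Things in the scene. Friction and masses are not known exactly. Their poses are not given: they have to be found in the camera images.
- pin: Loose steel pin. Origin: centre of its tip (lowest point); z up to the head. Round shank 10 mm in diameter, 45 mm long, its foot chamfered 2 mm to 7 mm diameter; dark square head 18 x 18 mm, sides along the pin's x and y, from 45 to 77 mm above the tip. About 0.11 kg, give or take a third. It starts tip down in either socket of the stand, tip 15 mm above the table.
- pin_shank: The pin's round shank, fixed to its head; same origin and axes as pin.
- plug: Loose round-headed plug gauge standing in the other socket, to be left alone: 10 mm shank, head 30 mm in diameter and 16 mm high, top 48 mm above its tip (its origin).
- stand: Fixed wooden block 70 (x) x 130 (y) x 35 mm high, origin at the centre of its underside on the table. Two upright sockets, 11.5 mm in diameter and 20 mm deep, at y = -35 and +35 mm on its centre line, 1 mm chamfered mouths.
- bed: Fixed setting bed, 250 (x) x 90 (y) mm; origin: centre of its underside, on the table. A steel plate lies in it, level top 30 mm above the table, bare from x = -65 to +65 mm, 65 mm wide, side rails lower. Grey covers over both ends (|x| 65 to 125 mm) rise 8.5 mm above the plate; the one at -x carries a brass dome, 32 mm wide, top 48.5 mm above the table (the brass-domed end).
- bed_plate_top (a point): Point on the plate's top at the bed's middle (bed x = y = 0), axes as the bed's. NOT the hole: the single upright blind hole, 11.5 mm wide, 1 mm chamfered mouth, 20 mm deep, lies on the bed's centre line (y = 0) at an unmeasured x that differs each time, from -15 to +40 mm from this point. Fully home, the pin's tip stands on the hole's floor, 10 mm above the table.
- cap_nut: Loose copper cap nut, 30 mm across, 24 mm high, on the table; origin under its centre; leave alone.
- gauge: Loose round white-faced enamel gauge, 84 mm in diameter, about 26 mm high, lying on the table; origin under its centre; leave alone.
- wrench: Loose steel wrench lying on the table, to the left of the bed, along its own x; leave alone.
There are look-alikes about, which are no part of the job. Several things have the shape of the pin; the one meant has the colours described above.

How it is judged:
By the outcome, as a careful person would: the job done as asked, in the order asked, and still so for the second after the job is handed in, with the robot touching nothing.
It also fails if it takes over 72 s, if anything falls off the work surface, if the arm or the gripper's body presses on something with over 40 N, if the wrist force passes 120 N, or if a joint passes its speed limit or range.

## Robot

A 7-joint arm with a two-finger parallel gripper is mounted at the origin on the work surface. World frame = base frame: x ahead of the robot, y to its left, z up, the work surface at z = 0. Lengths are in m, angles in degrees, forces in N, time in s.
With the tool pointing down it reaches from about 0.425 to 0.875 m from the base axis. Payload 4.7 kg.
Tool frame: the origin (TCP) lies at the very end of the fingers, on their centre line; the grasp point (between the pads) lies 19 mm behind it; z points along the fingers, y is the line along which they close (so a half turn about z gives the same grasp; the last joint's range is limited). The gripper opens to 87 mm and grips with 3 to 60 N. Pads are 19 mm wide; open, the fingers measure 117 mm over their backs; the gripper's body (75 mm by 190 mm) begins 51 mm behind the grasp point.
Start: joints at [-71.9, 18.392, -4.016, 83.108, 1.295, 78.541, -3.26], TCP at [0.193, 0.621, 0.189] pointing down, gripper open.
Joint ranges: [-163.93, 163.93], [-17.29, 119.83], [-79.2, 71.16], [3.27, 140.29], [-89.18, 269.18], [5.43, 117.66], [-154.24, 154.24]. Speed limits (degrees/s): [147.25, 147.25, 180, 180, 180, 180, 180].

## Interface

Orientations are given as [roll, pitch, yaw] about the fixed x, y, z axes, in that order (R = Rz(yaw) Ry(pitch) Rx(roll)).
In Python, from cell import get_obs, read_camera, sign_off, silhouettes gives the robot as it stands.
- The arm moves only by the tool play_rows, never from a script. Its argument "steps" is a list that holds one entry, the list of rows, each a list of 7 numbers: the shift along the tool's x, y, z in m, then the turn, a rotation vector about the tool's x, y, z in rad, then the finger opening in m, from 0 to 0.087. A call has 1 to 12 rows; each row shifts and turns the commanded pose from where the row before left it, along the tool's axes as they then stand; what a row does not reach is not made up. A row lasts 1/10 s, in which the tool goes at most 50 mm and 8.59 degrees, less where a joint would pass 70% of its speed; a pose out of reach is approached as far as the arm can. A call is refused whole if a number of a shift passes 0.05 or a number of a turn 0.15, either way. A call with a gripper value outside its range is refused whole. The fingers move at their own pace and stop on an object; "force" is the grip in N (left out, the last holds). Time passes only in rows, so rows that do not move let the fingers close. It gives the time, the measured TCP pose, the force, the opening and the grip force at its end, in the units of the state.
- get_obs(): the state, without advancing time (a new reading comes with each control period).
- read_camera(name): name is "side" or "top" or "wrist"; returns a dict with "frame" (400x640x3 uint8, red, green, blue), "intrinsics" (3x3 intrinsics, pixels), "k1" (the pictures are not rectified: a ray, as slopes to the right and down, at radius r is drawn at 1 + k1 r^2 times it, then the intrinsics apply), "view" (4x4, takes a point from world to camera coordinates). Camera axes: x right, y up, looking along -z (the intrinsics and any distortion apply to the point x, -y, -z); pixel columns grow to the right and rows downward; lengths in m; the calibration is good to about 2 mm. A picture is of the moment at which its call begins. There is no depth.
- sign_off(): hands the job in; it is judged then, once.
Trained networks look in the newest picture that a camera, given by its name, has taken for a name from the list of things; names that differ only in an ending like _2 or _b are one class to them, and where a whole thing is asked for, a point or a joint stands for the part that bears it (a point fixed in the world has none). Each returns a list of dicts, best first, with "p" (0 to 1); they miss things now and then, are a little off and sometimes report something else, mostly with a low value. They report only what shows in the picture. A call takes as long as a camera call. They do not tell look-alikes from the thing itself.
- silhouettes(camera, name): "pixels" (400x640 bool, what is visible of it) and "extent" ([left, top, right, bottom] in pixels, round what is visible of it).
The state is a dict: "time_s": time; "qpos": joint angles; "joint_velocities": joint speeds; "effort": joint torques, N m; "tool_pos": TCP position; "tool_rot": TCP orientation; "force": force on the tool from outside, world axes, zero at the start; "wrist_torque": the same for the moment, N m; "grip_width": finger opening in m; "grasp_force": force on a finger pad.
Only numpy, scipy, OpenCV 4.12 (cv2) and the standard library are available. Lean on these libraries where they do the work, as an engineer would, in place of code of your own. Each camera call takes 0.05 s, during which the arm holds its last target. There are 200 camera calls.

## Working session

There is one attempt and no reset: what is moved stays moved. The work goes in short steps, Python scripts to look and compute and a tool call to move; the robot and the scene stay as the last step left them, time stands still between calls to the robot, and variables do not carry over. Pictures are saved under pics/ and viewed, at most 10 in all, crops included, and the job is handed in when it is done.

Besides the shell and the picture viewer there is one more tool, called after "Request:" as name(argument=value, ...) on one line, values as JSON. play_rows: Moves the arm, as the interface text tells. Its arguments: {"type":"object","properties":{"steps":{"type":"array","items":{"type":"array","items":{"type":"array","items":{"type":"number"}}}},"force":{"type":"number"}},"required":["steps"]}

```bash
ls; mkdir -p pics; cat > h.py <<'E'
import numpy as np, cv2
from cell import get_obs, read_camera, sign_off, silhouettes
def snap(n,f=None):
    c=read_camera(n)
    if f: cv2.imwrite('pics/'+f,c['frame'][:,:,::-1])
    return c
def ray(c,u,v):
    K=np.array(c['intrinsics']);k=c['k1']
    d=np.array([(u-K[0,2])/K[0,0],(v-K[1,2])/K[1,1]]);s=d.copy()
    for _ in range(20): s=d/(1+k*(s@s))
    V=np.array(c['view']);R=V[:3,:3]
    return -R.T@V[:3,3], R.T@np.array([s[0],-s[1],-1])
def atz(c,u,v,z):
    o,d=ray(c,u,v);return o+d*(z-o[2])/d[2]
def proj(c,p):
    V=np.array(c['view']);q=V[:3,:3]@np.array(p)+V[:3,3]
    s=np.array([q[0],-q[1]])/-q[2];s=s*(1+c['k1']*(s@s));K=np.array(c['intrinsics'])
    return np.array([K[0,0]*s[0]+K[0,2],K[1,1]*s[1]+K[1,2]])
E
python3 - <<'E'
from h import *
for n in ['top','side']:
    c=snap(n,n+'0.png'); print(n,ray(c,320,200))
    for t in ['pin','plug','stand','bed','cap_nut','gauge','wrench']:
        for r in silhouettes(n,t)[:3]: 
            m=np.argwhere(r['pixels']).mean(0)[::-1]; print(t,round(r['p'],2),r['extent'],m.round(1),atz(c,*m,0.03).round(3))
print(get_obs())
E
```

```text
pics
top (array([0.37789845, 0.05577163, 1.50146612]), array([ 0.15190419, -0.0086684 , -0.98837456]))
pin 0.63 [411.3, 202.8, 421.1, 210.3] [415.9 202.5] [ 0.593 -0.242  0.03 ]
pin 0.37 [389.5, 201.8, 399.7, 212.7] [393.2 206.7] [ 0.582 -0.174  0.03 ]
stand 0.58 [396.7, 222.4, 443.4, 247.6] [419.9 235.6] [ 0.495 -0.25   0.03 ]
bed 0.88 [262.2, 193.6, 352.2, 258.1] [308.3 225.4] [0.529 0.078 0.03 ]
gauge 0.81 [268.3, 129.0, 297.5, 158.9] [282.5 143. ] [0.779 0.154 0.03 ]
wrench 0.71 [180.7, 205.6, 193.2, 263.8] [187.6 232.7] [0.511 0.434 0.03 ]
side (array([ 0.44570125, -0.54396515,  0.70018514]), array([ 0.17718362,  0.67662897, -0.71479858]))
pin 0.68 [331.3, 275.5, 346.0, 297.1] [337.7 283.5] [ 0.581 -0.155  0.03 ]
pin 0.58 [300.0, 303.1, 307.7, 322.4] [303.8 312.1] [ 0.498 -0.197  0.03 ]
pin 0.51 [348.3, 301.7, 359.8, 329.0] [354.1 311.8] [ 0.593 -0.225  0.03 ]
plug 0.67 [303.6, 344.1, 319.4, 363.2] [313.1 352.3] [ 0.495 -0.278  0.03 ]
stand 0.56 [287.8, 302.6, 339.1, 384.4] [310.1 345.2] [ 0.493 -0.264  0.03 ]
bed 0.78 [247.1, 177.8, 333.3, 259.8] [292.3 218.2] [0.53 0.05 0.03]

[... 238 characters left out ...]
0.8, 'qpos': array([-71.90136774,  18.38896344,  -4.01769331,  83.1077604 ,
         1.29517431,  78.54026291,  -3.26010296]), 'joint_velocities': array([ 0.00573697,  0.0807942 ,  0.10804059, -0.07910291,  0.11709708,
       -0.05284505,  0.00438047]), 'effort': array([ 1.97986092e-04, -4.91032362e+01, -4.03124532e-01, -3.12754297e+01,
       -6.37828396e-02,  3.33042000e-02,  2.87618411e-05]), 'tool_pos': array([0.19321586, 0.62064901, 0.18901849]), 'tool_rot': array([1.79991838e+02, 2.41456791e-03, 1.62711612e+02]), 'force': array([-1.60279631,  0.70747407,  0.15275506]), 'wrist_torque': array([-0.00883061, -0.01594405, -0.00915736]), 'grasp_force': 0.0, 'grip_width': 0.08727693948610533}
```

```bash
python3 - <<'E'
from h import *
a=cv2.imread('pics/side0.png')[110:400,210:460];b=cv2.imread('pics/top0.png')[110:280,170:460]
cv2.imwrite('pics/c1.png',cv2.resize(a,None,fx=2.06,fy=2.06,interpolation=3)[:598])
cv2.imwrite('pics/c2.png',cv2.resize(b,None,fx=2.7,fy=2.7,interpolation=3))
E
```

```text
(no output)
```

View pics/c1.png

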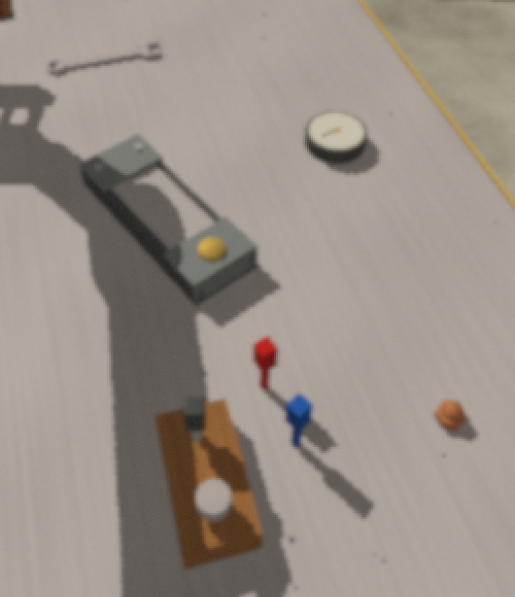

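View pics/c2.png

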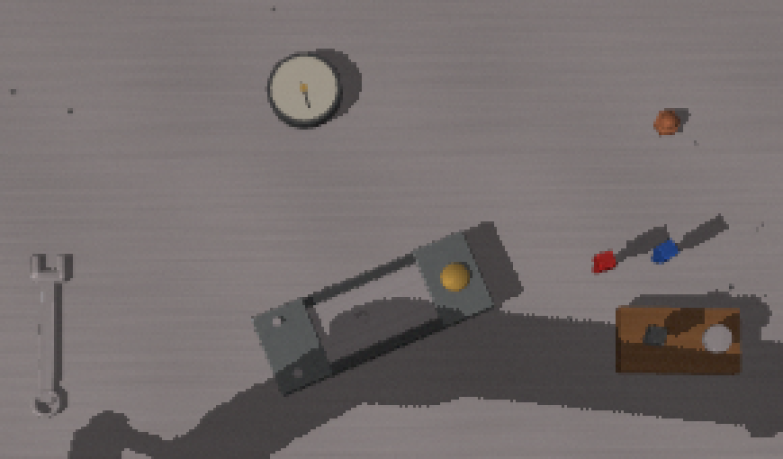

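Side crop: dark pin in the stand at about (304,312) px, white round plug at (313,352), red and blue look-alikes standing nearby. The brass dome is at the end nearer the stand, (338,213) px in the top image, and the gauge, nut and wrench are clear of the path.

```bash
cat >> h.py <<'E'
from scipy.spatial.transform import Rotation as Rn
def to(p,yaw,start=None):
    """tool-frame shift and rotvec from commanded/measured pose to target (down)"""
    s=get_obs(); R=Rn.from_euler('xyz',s['tool_rot'],degrees=True)
    d=R.inv().apply(np.array(p)-s['tool_pos']); q=(R.inv()*Rn.from_euler('xyz',[180,0,yaw],degrees=True)).as_rotvec()
    print('pose',s['tool_pos'].round(4),s['tool_rot'].round(2),'shift',d.round(4),'rot',q.round(4),'F',s['force'].round(2))
E
python3 - <<'E'
from h import *
c=read_camera('top')
print('dome',atz(c,338.5,212.6,.047))
m=silhouettes('top','bed')[0]['pixels'].astype(np.uint8)
r=cv2.minAreaRect(np.argwhere(m)[:,::-1].astype(np.float32));b=cv2.boxPoints(r)
P=np.array([atz(c,*x,.035) for x in b]);print(P.round(3),P.mean(0))
d=atz(c,338.5,212.6,.047)-P.mean(0);print('bed yaw',np.degrees(np.arctan2(-d[1],-d[0])))
for i in range(4):
    e=P[(i+1)%4]-P[i];print(np.hypot(*e[:2]),np.degrees(np.arctan2(e[1],e[0])))
print('pin',atz(c,412.6,234,.09))
to([.5,.1,.3],162.7)
E
```

```text
dome [ 0.56358162 -0.01069992  0.047     ]
[[ 0.524  0.215  0.035]
 [ 0.619 -0.021  0.035]
 [ 0.529 -0.056  0.035]
 [ 0.435  0.178  0.035]] [0.52686774 0.07917463 0.035     ]
bed yaw 112.2200830917036
0.2547204430776 -67.9972223205357
0.09713698058307531 -158.83415449130413
0.25246092987825536 111.78501213219826
0.09617077549248444 22.504712814751063
pin [ 0.49501825 -0.21702666  0.09      ]
pose [0.1932 0.6206 0.189 ] [180.     0.   162.71] shift [-0.4477 -0.4059 -0.111 ] rot [0.0001 0.     0.0001] F [-0.17  0.15  0.07]
```

Request:
play_rows(steps=[[[-0.034,-0.031,-0.01,0,0,0,0.087],[-0.034,-0.031,-0.01,0,0,0,0.087],[-0.034,-0.031,-0.01,0,0,0,0.087],[-0.034,-0.031,-0.01,0,0,0,0.087],[-0.034,-0.031,-0.01,0,0,0,0.087],[-0.034,-0.031,-0.01,0,0,0,0.087],[-0.034,-0.031,-0.01,0,0,0,0.087],[-0.034,-0.031,-0.01,0,0,0,0.087],[-0.034,-0.031,-0.01,0,0,0,0.087],[-0.034,-0.031,-0.01,0,0,0,0.087],[-0.034,-0.031,-0.01,0,0,0,0.087],[0,0,0,0,0,0,0.087]]])

```text
time_s: 2.1
tool_pos: [0.4531, 0.1768, 0.3011]
tool_rot: [179.9, 0.3, 162.0]
force: [-0.6, -0.0, -0.4]
grip_width: 0.0868
grasp_force: 0.0
```

```bash
python3 - <<'E'
from h import *
c=snap('wrist','w1.png')
s=get_obs();print(s['tool_pos'],s['tool_rot'])
print(ray(c,320,200),proj(c,[.527,.079,.03]))
E
```

```text
[0.4509525  0.18061695 0.30016934] [1.79896923e+02 1.00549658e-01 1.62284406e+02]
(array([0.38957209, 0.19849432, 0.49644595]), array([ 0.23289821, -0.07454757, -0.96965801])) [270.58583213 233.40684055]
```

View pics/w1.png

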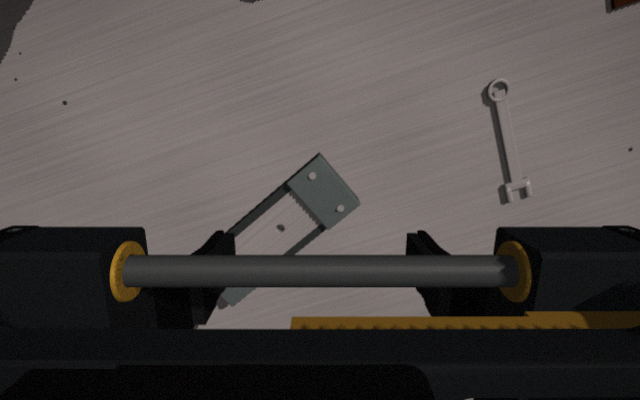

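The wrist view shows the bed's far cover with two screws, (312,176) and (340,208), and a dark spot on the plate at (281,228), probably the hole. I'll locate it and head to the pin.

```bash
python3 - <<'E'
from h import *
c=read_camera('wrist')
h=atz(c,281,228,.03);print(h)
C=np.array([.527,.079,.03]);a=np.radians(112);R=np.array([[np.cos(a),np.sin(a)],[-np.sin(a),np.cos(a)]])
print('hole in bed',R@(h-C)[:2], [ (R@(atz(c,*p,.0385)-C)[:2]).round(4) for p in [(312,176),(340,208),(319,153),(359,204),(325,229),(287,184)]])
to([.44,-.2,.3],162.3)
E
```

```text
[0.52115895 0.10097324 0.03      ]
hole in bed [ 0.02256133 -0.00281559] [array([0.1068, 0.0277]), array([ 0.1078, -0.0318]), array([0.1341, 0.0456]), array([ 0.1317, -0.0442]), array([ 0.0721, -0.0422]), array([0.0734, 0.0411])]
pose [0.4495 0.1831 0.2995] [1.7991e+02 1.0000e-02 1.6254e+02] shift [-0.1059 -0.3683 -0.0011] rot [0.0015 0.0002 0.0042] F [-1.18  1.16  0.47]
```

```bash
python3 - <<'E'
from h import *
to([.55,-.235,.27],180)
E
```

```text
pose [0.4495 0.1831 0.2995] [1.7991e+02 1.0000e-02 1.6254e+02] shift [-0.2213 -0.3687  0.029 ] rot [ 0.0015  0.0004 -0.3047] F [-1.18  1.16  0.47]
```

Request:
play_rows(steps=[[[-0.0245,-0.041,0.003,0,0,0,0.087],[-0.0245,-0.041,0.003,0,0,0,0.087],[-0.0245,-0.041,0.003,0,0,0,0.087],[-0.0245,-0.041,0.003,0,0,0,0.087],[-0.0245,-0.041,0.003,0,0,0,0.087],[-0.0245,-0.041,0.003,0,0,0,0.087],[-0.0245,-0.041,0.003,0,0,0,0.087],[-0.0245,-0.041,0.003,0,0,0,0.087],[-0.0245,-0.041,0.003,0,0,0,0.087],[0,0,0,0,0,-0.149,0.087],[0,0,0,0,0,-0.149,0.087],[0,0,0,0,0,0,0.087]]])

```text
time_s: 3.4
tool_pos: [0.5505, -0.2321, 0.2709]
tool_rot: [179.9, -0.1, 179.9]
force: [0.4, 0.4, -0.2]
grip_width: 0.0872
grasp_force: 0.0
```

```bash
python3 - <<'E'
from h import *
c=snap('wrist','w2.png')
s=get_obs();print(s['tool_pos'],s['tool_rot'],s['qpos'].round(0))
print(proj(c,[.495,-.217,.09]))
for t in ['pin','plug','stand']:
    for r in silhouettes('wrist',t): print(t,r['p'],r['extent'])
a=c['frame'][:280,:,::-1];cv2.imwrite('pics/w2.png',cv2.resize(a,(800,350)))
E
```

```text
[ 0.55040719 -0.23204616  0.27119379] [ 1.79936085e+02 -5.27216638e-02  1.79754608e+02] [-16.  13.  44.  85.  -9.  86. 117.]
[332.86189564 125.83006001]
pin 0.87 [308.6, 184.7, 326.8, 215.5]
pin 0.71 [321.9, 119.1, 344.4, 138.3]
pin 0.33 [297.4, 283.7, 316.0, 299.1]
plug 0.78 [258.0, 114.5, 289.0, 137.4]
stand 0.65 [248.0, 97.0, 360.8, 156.1]
```

View pics/w2.png

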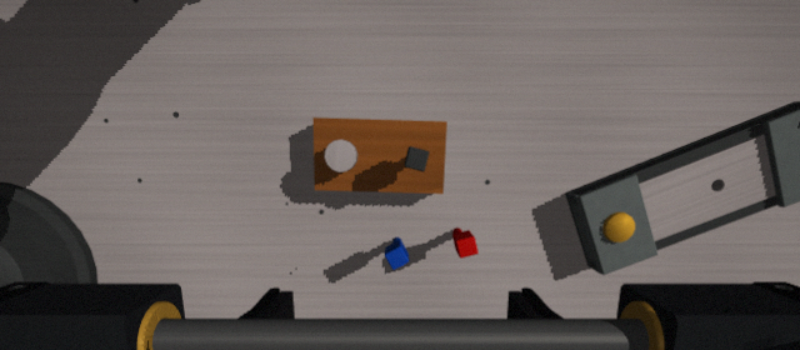

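The wrist view shows the dark square pin at (334,127) px, the plug at (273,125), and the blue and red look-alikes at (317,202) and (372,194). The dome is at (496,182) and the hole at (574,148). Next I'll measure these closely.

```bash
python3 - <<'E'
from h import *
c=read_camera('wrist');f=c['frame'];cv2.imwrite('pics/raw.png',f[:,:,::-1])
p=cv2.resize(f[105:150,310:360],None,fx=12,fy=12,interpolation=cv2.INTER_CUBIC)
q=cv2.resize(f[75:225,450:640],None,fx=4,fy=4,interpolation=cv2.INTER_CUBIC)
cv2.imwrite('pics/z.png',np.vstack([cv2.resize(p,(400,360))[:, :,::-1][:,:,:],])); cv2.imwrite('pics/zb.png',q[:,:,::-1])
E
```

```text
(no output)
```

View pics/z.png

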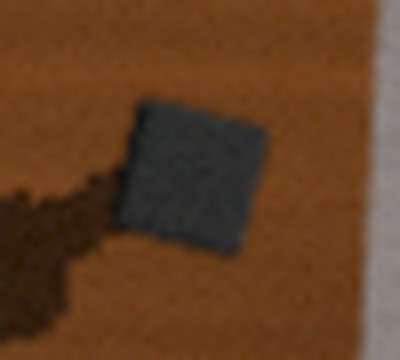

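View pics/zb.png

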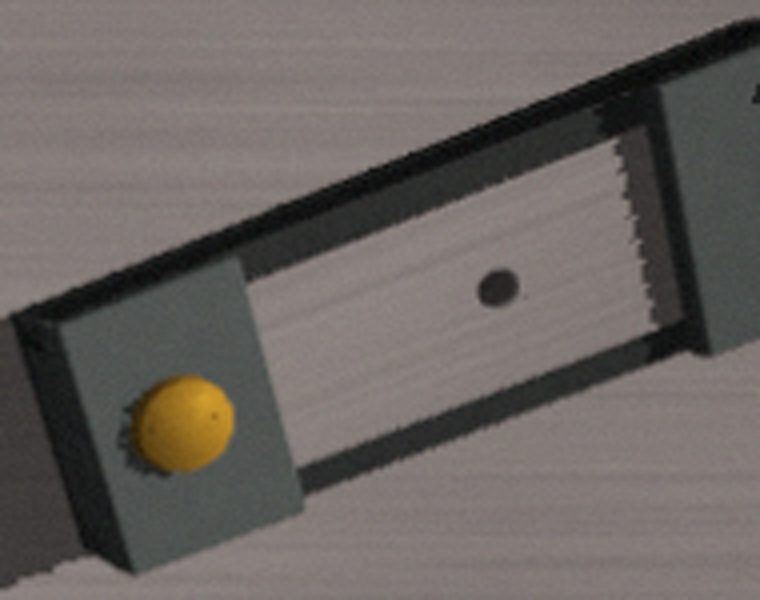

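```bash
python3 - <<'E'
from h import *
c=read_camera('wrist')
Q=np.array([atz(c,310+x/8,105+y/8,.092) for x,y in [(143,100),(268,128),(240,252),(120,228)]])
print('pin',Q.mean(0).round(4),[ (round(np.hypot(*e[:2]),4),np.degrees(np.arctan2(e[1],e[0])).round(1)) for e in np.roll(Q,-1,0)-Q])
B=np.array([[-125,45],[-65,45],[-65,-45],[-125,-45],[65,45],[65,-45]])/1000
W=np.array([atz(c,450+x/4,75+y/4,.0385)[:2] for x,y in [(62,325),(238,258),(303,510),(135,573),(660,90),(712,353)]])
b0,w0=B.mean(0),W.mean(0);H=(B-b0)@np.array([1,1j]);G=(W-w0)@np.array([1,1j]);k=(H.conj()@G)/(H.conj()@H)
yaw=np.degrees(np.angle(k));R=Rn.from_euler('z',yaw,degrees=True).as_matrix()[:2,:2];C=w0-R@b0
print('scale',abs(k),'bed',C,yaw,'res',(W-C-B@R.T).round(4).tolist())
h=atz(c,450+498/4,75+288/4,.03);print('hole',h,R.T@(h[:2]-C)); d=atz(c,450+183/4,75+425/4,.046)[:2];print('dome',R.T@(d-C))
np.save('bed.npy',[*C,yaw])
to([*Q.mean(0)[:2],.2],180)
E
```

```text
pin [ 0.4964 -0.2165  0.092 ] [(np.float64(0.0172), np.float64(77.5)), (np.float64(0.0168), np.float64(-12.4)), (np.float64(0.0166), np.float64(-101.3)), (np.float64(0.0171), np.float64(169.6))]
scale 0.992838926733317 bed [0.52887277 0.08234974] 112.13849014794239 res [[0.0002, 0.0019], [0.0021, -0.0008], [-0.0, -0.0026], [-0.0014, 0.0004], [0.0012, 0.0008], [-0.0021, 0.0002]]
hole [0.52410704 0.09387562 0.03      ] [1.24720933e-02 7.08881024e-05]
dome [-0.09944103  0.00121273]
pose [ 0.55   -0.2332  0.272 ] [1.7998e+02 2.0000e-02 1.7977e+02] shift [0.0538 0.0165 0.072 ] rot [ 0.0004  0.0004 -0.0041] F [ 0.23  1.51 -0.42]
```

Request:
play_rows(steps=[[[0.027,0.008,0.03,0,0,0,0.05],[0.0268,0.0085,0.03,0,0,0,0.05],[0,0,0.03,0,0,0.1,0.05],[0,0,0.03,0,0,0.1,0.05],[0,0,0.03,0,0,0,0.045],[0,0,0,0,0,0,0.045],[0,0,0,0,0,0,0.045]]])

```text
time_s: 4.4
tool_pos: [0.4962, -0.2172, 0.1225]
tool_rot: [-180.0, -0.0, 168.3]
force: [0.9, 0.0, 1.4]
grip_width: 0.0468
grasp_force: 0.0
```

```bash
python3 - <<'E'
from h import *
to([.4964,-.2165,.060],168.3)
c=read_camera('wrist');a=c['frame'][200:400,170:470,::-1];b=read_camera('side')
b=b['frame'][270:370,260:390,::-1]
cv2.imwrite('pics/g.png',np.vstack([cv2.resize(a,(450,300)),cv2.resize(b,(450,300))]))
E
```

```text
pose [ 0.4962 -0.2172  0.1225] [-1.7999e+02 -1.0000e-02  1.6831e+02] shift [-0.0001  0.0008  0.0625] rot [-0.0002 -0.0001  0.0002] F [0.9  0.04 1.44]
```

View pics/g.png

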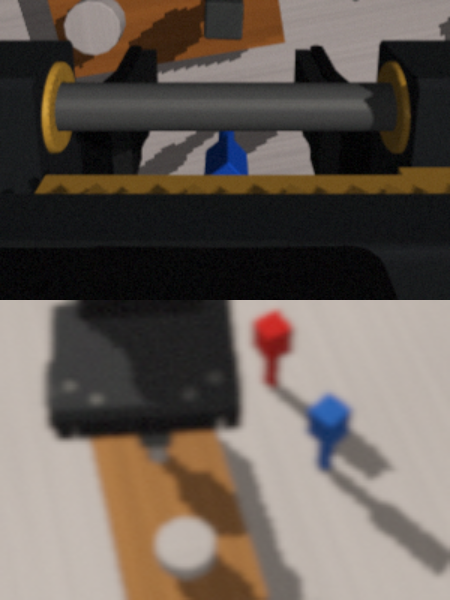

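The pin lies centred under the fingers in both views, so I'll descend and grip lightly first.

Request:
play_rows(steps=[[[0,0.0008,0.022,0,0,0,0.045],[0,0,0.02,0,0,0,0.045],[0,0,0.02,0,0,0,0.045],[0,0,0,0,0,0,0.045],[0,0,0,0,0,0,0.03],[0,0,0,0,0,0,0.022],[0,0,0,0,0,0,0.015],[0,0,0,0,0,0,0.015],[0,0,0,0,0,0,0.015]]], force=4)

```text
time_s: 5.4
tool_pos: [0.4966, -0.2165, 0.0604]
tool_rot: [180.0, 0.0, 168.3]
force: [0.7, 0.2, 0.2]
grip_width: 0.0178
grasp_force: 0.0
```

```bash
python3 - <<'E'
from h import *
s=get_obs();print({k:np.round(s[k],4) for k in ['time_s','tool_pos','tool_rot','force','wrist_torque','grip_width','grasp_force']})
R=Rn.from_euler('xyz',s['tool_rot'],degrees=True);print('F tool',R.inv().apply(s['force']))
E
```

```text
{'time_s': np.float64(5.4), 'tool_pos': array([ 0.4966, -0.2165,  0.0604]), 'tool_rot': array([1.799850e+02, 4.960000e-02, 1.683258e+02]), 'force': array([0.6857, 0.2384, 0.1903]), 'wrist_torque': array([ 0.0347, -0.0186,  0.0078]), 'grip_width': np.float64(0.0178), 'grasp_force': np.float64(0.0)}
F tool [-0.62346505  0.37230077 -0.18968853]
```

Request:
play_rows(steps=[[[0,0,0,0,0,0,0.005],[0,0,0,0,0,0,0.005],[0,0,0,0,0,0,0.005]]], force=12)

```text
time_s: 5.7
tool_pos: [0.4963, -0.2165, 0.06]
tool_rot: [180.0, 0.0, 168.3]
force: [0.5, 0.9, 0.5]
grip_width: 0.0063
grasp_force: 0.0
```

Request:
play_rows(steps=[[[0,0,0,0,0,0,0.005],[0,0,0,0,0,0,0.005],[0,0,0,0,0,0,0.005]]], force=30)

```text
time_s: 6.0
tool_pos: [0.4963, -0.2165, 0.0599]
tool_rot: [180.0, -0.0, 168.3]
force: [0.4, 1.4, -0.9]
grip_width: 0.0053
grasp_force: 0.0
```

```bash
python3 - <<'E'
from h import *
c=read_camera('wrist');a=c['frame'][:,170:470,::-1];s=read_camera('side')
b=s['frame'][270:370,260:390,::-1]
print(proj(c,get_obs()['tool_pos']),proj(s,[.4964,-.2165,.092]),proj(s,[.4964,-.2165,.06]),proj(s,get_obs()['tool_pos']))
cv2.imwrite('pics/g2.png',np.hstack([cv2.resize(a,(450,600)),cv2.resize(b,(350,600))]))
E
```

```text
[318.06628181 228.34832496] [303.95427027 305.12931664] [304.78538577 313.6031797 ] [304.72166256 313.61976194]
```

View pics/g2.png

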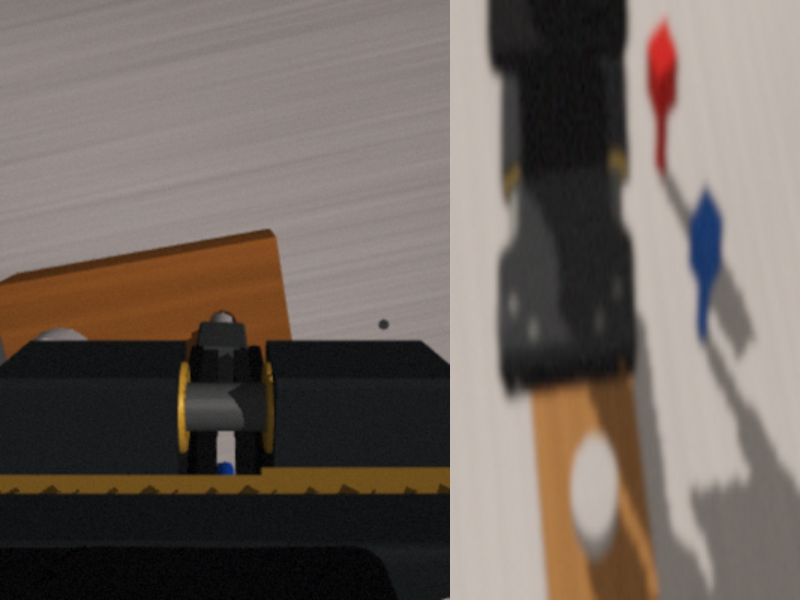

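```bash
python3 - <<'E'
from h import *
c=read_camera('wrist');s=read_camera('side')
for z in [.035,.06,.092]:
    for x in [.4964,.48,.47,.46]: print(z,x,proj(c,[x,-.2165-(x-.4964)*.2,z]).round(1))
print(proj(s,[.496,-.31,.13]),proj(s,[.496,-.25,.06]))
for r in silhouettes('wrist','pin'): print(r['p'],r['extent'],np.argwhere(r['pixels']).mean(0))
for r in silhouettes('wrist','stand')+silhouettes('wrist','plug'): print(r['p'],r['extent'])
f=cv2.imread('pics/raw.png')
E
```

```text
0.035 0.4964 [318.3 216.7]
0.035 0.48 [318.1 192.5]
0.035 0.47 [317.9 177.4]
0.035 0.46 [317.8 161.9]
0.06 0.4964 [318.  228.6]
0.06 0.48 [317.8 201.8]
0.06 0.47 [317.7 184.9]
0.06 0.46 [317.5 167.6]
0.092 0.4964 [317.7 248.6]
0.092 0.48 [317.4 217.4]
0.092 0.47 [317.3 197.7]
0.092 0.46 [317.1 177.3]
[316.91223365 345.85197853] [309.05105369 330.26233911]
0.84 [301.0, 210.5, 336.9, 256.6] [228.13578826 318.67894131]
0.42 [315.1, 305.2, 326.8, 317.7] [311.48113208 319.51886792]
0.9 [160.8, 156.2, 366.2, 238.3]
0.74 [193.2, 220.7, 228.2, 228.7]
```

```bash
python3 - <<'E'
from h import *
c=read_camera('wrist');s=get_obs();R=Rn.from_euler('xyz',s['tool_rot'],degrees=True)
for d in [0,.01,.02,.03,.04,.05]:
    print(d,[proj(c,s['tool_pos']+R.apply([x,y,-d])).round(0).tolist() for x in (.0095,-.0095) for y in (-.0435,.0435)])
E
```

```text
0 [[245.0, 213.0], [391.0, 213.0], [247.0, 243.0], [389.0, 243.0]]
0.01 [[242.0, 218.0], [394.0, 218.0], [243.0, 249.0], [392.0, 249.0]]
0.02 [[237.0, 223.0], [398.0, 223.0], [240.0, 256.0], [396.0, 256.0]]
0.03 [[233.0, 229.0], [402.0, 229.0], [235.0, 264.0], [400.0, 264.0]]
0.04 [[228.0, 236.0], [407.0, 236.0], [230.0, 272.0], [405.0, 272.0]]
0.05 [[222.0, 244.0], [413.0, 244.0], [225.0, 282.0], [410.0, 282.0]]
```

Request:
play_rows(steps=[[[0,0,0,0,0,0,0.045],[0,0,0,0,0,0,0.045],[0,0,0,0,0,0,0.045],[0,0,0,0,0,0,0.045],[0,0,0.004,0,0,0,0.045],[0,0,0.004,0,0,0,0.045],[0,0,0.004,0,0,0,0.045],[0,0,0,0,0,0,0.045]]], force=5)

```text
time_s: 7.2
tool_pos: [0.4956, -0.2162, 0.0471]
tool_rot: [180.0, -0.1, 168.3]
force: [-0.2, 0.4, 0.6]
grip_width: 0.0444
grasp_force: 0.0
```

```bash
python3 - <<'E'
from h import *
c=read_camera('wrist');s=get_obs();R=Rn.from_euler('xyz',s['tool_rot'],degrees=True)
print(s['tool_pos'],s['force'],s['grip_width'])
w=s['grip_width']/2
for d in [0,.034]:
    print(d,[proj(c,s['tool_pos']+R.apply([x,y,-d])).round(0).tolist() for x in (.0095,-.0095) for y in (-w,w)])
a=c['frame'][180:320,230:410,::-1];cv2.imwrite('pics/g3.png',cv2.resize(a,(720,560),interpolation=cv2.INTER_CUBIC))
E
```

```text
[ 0.49584822 -0.21637294  0.04741953] [-0.71669498 -0.34039233  0.09001683] 0.04503017395773329
0 [[280.0, 214.0], [356.0, 214.0], [281.0, 244.0], [355.0, 244.0]]
0.034 [[273.0, 233.0], [362.0, 233.0], [274.0, 268.0], [361.0, 268.0]]
```

View pics/g3.png

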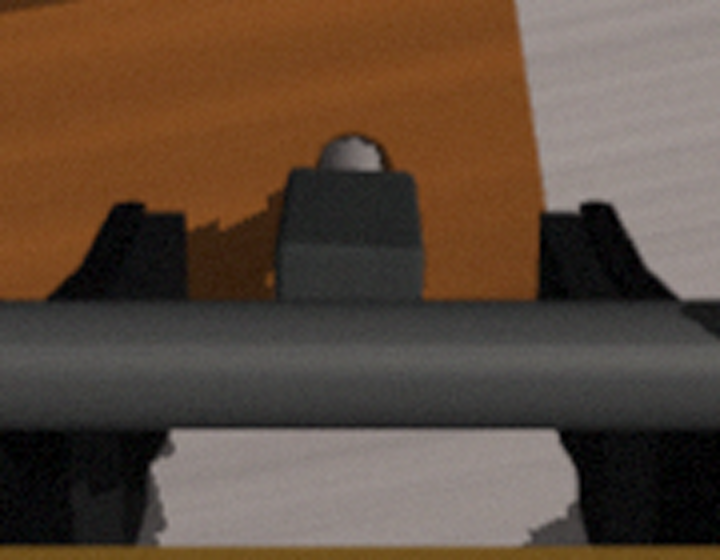

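The fingertips really sit about 34 mm behind the reported TCP: the pad edges are at (277,233) and (365,233) px, straddling the head. That is why the first close went above the pin. I'll descend another 19 mm, shift 1.6 mm along -y to centre, and close lightly.

Request:
play_rows(steps=[[[0,-0.0016,0.004,0,0,0,0.045],[0,0,0.005,0,0,0,0.045],[0,0,0.005,0,0,0,0.04],[0,0,0.004,0,0,0,0.03],[0,0,0,0,0,0,0.022],[0,0,0,0,0,0,0.012],[0,0,0,0,0,0,0.012],[0,0,0,0,0,0,0.012],[0,0,0,0,0,0,0.012]]], force=5)

```text
time_s: 8.15
tool_pos: [0.4961, -0.2181, 0.0301]
tool_rot: [180.0, 0.0, 168.3]
force: [0.4, 0.2, -0.5]
grip_width: 0.0177
grasp_force: 5.0
```

Request:
play_rows(steps=[[[0,0,0,0,0,0,0.01],[0,0,0,0,0,0,0.01],[0,0,0,0,0,0,0.01]]], force=30)

```text
time_s: 8.45
tool_pos: [0.4961, -0.2181, 0.0301]
tool_rot: [180.0, 0.0, 168.3]
force: [-0.1, 0.1, 0.5]
grip_width: 0.0178
grasp_force: 30.0
```

Request:
play_rows(steps=[[[0,0,-0.006,0,0,0,0.01],[0,0,-0.006,0,0,0,0.01],[0,0,-0.01,0,0,0,0.01],[0,0,-0.02,0,0,0,0.01],[0,0,-0.03,0,0,0,0.01],[0,0,-0.03,0,0,0,0.01],[0,0,-0.02,0,0,0,0.01],[0,0,0,0,0,0,0.01],[0,0,0,0,0,0,0.01]]])

```text
time_s: 9.35
tool_pos: [0.4959, -0.2179, 0.1521]
tool_rot: [180.0, 0.0, 168.3]
force: [-0.3, -0.4, -1.7]
grip_width: 0.0179
grasp_force: 30.0
```

```bash
python3 - <<'E'
from h import *
C=np.load('bed.npy');yaw=C[2];R=Rn.from_euler('z',yaw,degrees=True).as_matrix()[:2,:2]
for x in [-.045,0,.0125]: print(x,C[:2]+R@[x,0])
T=C[:2]+R@[-.045,0]
to([*T,.152],168.3); to([*T,.152],yaw+90)
print(get_obs()['grip_width'],get_obs()['qpos'].round(0))
c=read_camera('side')
for r in silhouettes('side','pin'): print(r['p'],r['extent'],np.argwhere(r['pixels']).mean(0))
s=get_obs()['tool_pos']
# expected: tip 15 mm below grip-time offset: tip z = tool z - .0151
for z in [0,.045,.077]: print(proj(c,[s[0],s[1],s[2]-.0151+z]).round(1))
a=c['frame'][200:360,230:400,::-1];cv2.imwrite('pics/l.png',cv2.resize(a,(600,565),interpolation=cv2.INTER_CUBIC))
E
```

```text
-0.045 [0.54583087 0.04066733]
0 [0.52887277 0.08234974]
0.0125 [0.52416219 0.09392818]
pose [ 0.4959 -0.2179  0.1521] [1.7996e+02 4.0000e-02 1.6833e+02] shift [0.0034 0.2633 0.0003] rot [0.0006 0.0006 0.0005] F [-0.33 -0.37 -1.74]
pose [ 0.4959 -0.2179  0.1521] [1.7996e+02 4.0000e-02 1.6833e+02] shift [0.0034 0.2633 0.0003] rot [ 4.000e-04  8.000e-04 -5.901e-01] F [-0.33 -0.37 -1.74]
0.017939677079417234 [-20.   7.  45. 103.  -6.  72. 104.]
0.58 [331.5, 275.1, 347.0, 298.0] [283.56218905 338.07462687]
0.49 [344.2, 302.5, 360.0, 328.1] [312.44933921 353.73568282]
[302.1 293.3]
[300.7 279.1]
[299.5 268. ]
```

View pics/l.png

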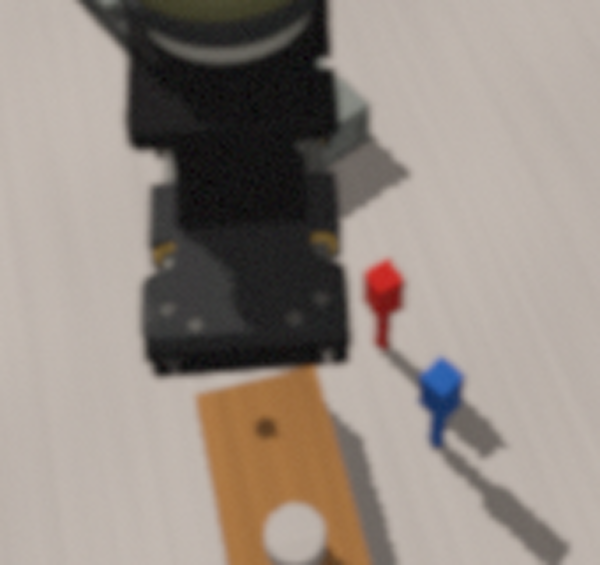

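Side view: the stand's socket at (304,318) px is empty and the pin hangs in the gripper. Plug and look-alikes are untouched. Now I'll go over the bed for a close measurement.

```bash
python3 - <<'E'
from h import *
C=np.load('bed.npy');R=Rn.from_euler('z',C[2],degrees=True).as_matrix()[:2,:2]
to([*(C[:2]+R@[-.02,-.055]),.2],168.3)
E
```

```text
pose [ 0.495  -0.2176  0.1508] [ 1.7998e+02 -1.2000e-01  1.6832e+02] shift [-0.0292  0.3146 -0.0492] rot [ 0.0003 -0.002   0.0004] F [-0.06 -0.05 -1.5 ]
```

Request:
play_rows(steps=[[[0,0,-0.025,0,0,0,0.01],[0,0.02,-0.024,0,0,0,0.01],[-0.003,0.035,0,0,0,0,0.01],[-0.004,0.04,0,0,0,0,0.01],[-0.004,0.04,0,0,0,0,0.01],[-0.004,0.04,0,0,0,0,0.01],[-0.004,0.04,0,0,0,0,0.01],[-0.004,0.04,0,0,0,0,0.01],[-0.004,0.04,0,0,0,0,0.01],[-0.002,0.02,0,0,0,0,0.01]]])

```text
time_s: 10.45
tool_pos: [0.5875, 0.0894, 0.1988]
tool_rot: [-180.0, -0.2, 168.6]
force: [0.5, 1.4, -0.9]
grip_width: 0.0175
grasp_force: 30.0
```

Request:
play_rows(steps=[[[0,0,0,0,0,-0.1,0.01],[0,0,0,0,0,-0.1,0.01],[0,0,0,0,0,-0.1,0.01],[0,0,0,0,0,-0.1,0.01],[0,0,0,0,0,-0.1,0.01],[0,0,0,0,0,-0.09,0.01],[0,0,0,0,0,0,0.01],[0,0,0,0,0,0,0.01],[0,0,0,0,0,0,0.01]]])

```text
time_s: 11.35
tool_pos: [0.5879, 0.0841, 0.2006]
tool_rot: [-180.0, -0.0, -158.0]
force: [0.3, -0.2, -2.0]
grip_width: 0.0181
grasp_force: 30.0
```

```bash
python3 - <<'E'
from h import *
c=snap('wrist','w5.png');f=c['frame'];s=get_obs();print(s['tool_pos'],s['tool_rot'],s['qpos'].round(0),s['force'].round(1))
C=np.load('bed.npy');R=Rn.from_euler('z',C[2],degrees=True).as_matrix()[:2,:2]
W=lambda x,y,z:[*(C[:2]+R@[x,y]),z]
print('pred hole',proj(c,W(.0125,0,.03)),[proj(c,W(x,y,.0385)).round(0).tolist() for x in(-.125,-.065,.065,.125) for y in(.045,-.045)])
g=cv2.cvtColor(f,cv2.COLOR_RGB2GRAY);u,v=proj(c,W(.0125,0,.03)).astype(int)
w=g[max(v-16,0):v+17,u-20:u+21];print(w[::2,::2])
hsv=cv2.cvtColor(f,cv2.COLOR_RGB2HSV);m=(hsv[:,:,1]>150)&(hsv[:,:,2]>80)&(hsv[:,:,0]<30);q=np.argwhere(m);print('brass',len(q),q.min(0) if len(q) else 0,q.max(0) if len(q) else 0)
for r in silhouettes('wrist','pin')+silhouettes('wrist','bed'): print(r['p'],r['extent'])
E
```

```text
[0.5879386  0.08423864 0.20065382] [-1.79996527e+02 -3.20339721e-02 -1.57957246e+02] [-35.  12.  28.  91.  -6.  78. 106.] [-0.4 -0.1 -0.5]
pred hole [350.98477023 125.7953072 ] [[215.0, 80.0], [221.0, 170.0], [275.0, 80.0], [278.0, 170.0], [405.0, 80.0], [400.0, 169.0], [466.0, 80.0], [457.0, 169.0]]
[[161 159 156 160 159 160 157 157 159 157 155 156 157 156 156 157 160 156
  159 160 158]
 [163 165 162 165 165 164 162 161 163 165 164 160 163 167 163 162 166 162
  163 162 162]
 [169 167 170 166 170 167 169 168 168 165 168 165 168 168 169 167 166 168
  167 166 162]
 [166 168 167 167 166 168 163 162 161 166 167 166 165 163 165 165 163 163
  165 164 163]
 [169 165 165 167 169 166 166 165 169 167 163 166 167 163 168 165 164 168
  165 162 164]
 [168 167 168 165 166 165 166 167 163 158 142 138 158 165 162 165 163 161
  159 162 161]
 [164 166 165 164 166 165 160 162 158  89  83  75  67 148 164 164 163 161
  161 161 158]
 [166 167 168 163 163 167 166 171 114  82  76  77  64  97 162 163 164 163
  163 163 165]
 [167 166 167 165 165 164 165 170  82  79  81  80  71  67 163 165 162 160
  159 159 15
[... 202 characters left out ...]
 161 157 159 161 139 104  97 133 155 156 158 151 157
  157 157 155]
 [168 166 168 165 166 164 167 168 165 168 167 164 164 162 153 164 164 164
  165 164 165]
 [163 160 162 163 163 161 161 160 161 161 160 158 163 162 163 159 163 161
  159 157 159]
 [158 161 162 156 159 159 157 156 158 161 159 156 162 159 157 160 161 159
  162 159 162]
 [165 162 164 164 164 162 161 163 162 164 164 162 163 162 161 163 161 161
  161 160 161]
 [164 163 167 166 163 161 161 161 164 164 164 163 162 161 160 163 156 159
  158 158 160]]
brass 3461 [0 4] [301 379]
0.95 [48.0, 57.7, 117.4, 87.5]
0.72 [0.0, 41.2, 52.2, 72.0]
0.66 [299.5, 215.6, 342.3, 292.4]
0.6 [213.9, 80.3, 463.7, 170.5]
0.25 [587.4, 163.3, 639.4, 254.6]
```

```bash
python3 - <<'E'
from h import *
c=read_camera('wrist');s=get_obs();T=Rn.from_euler('xyz',s['tool_rot'],degrees=True);P=s['tool_pos']
f=lambda x,y,h:proj(c,P+T.apply([x,y,.0151-h])).round(1).tolist()
print('tip ring',f(.0035,0,0),f(0,.0035,0),f(0,-.0035,0),'shank',f(0.005,.005,.02),f(.005,-.005,.02),'head bottom front',f(.009,.009,.045),f(.009,-.009,.045))
p=silhouettes('wrist','pin');p=[r for r in p if 280<r['extent'][0]<330][0]['pixels']
for v in range(208,262,3):
    u=np.where(p[v])[0]; print(v,u.min() if len(u) else 0,u.max() if len(u) else 0)
g=cv2.cvtColor(c['frame'],cv2.COLOR_RGB2GRAY);print(g[204:262:3,296:346:3])
w=(g[110:142,335:370]<115);q=np.argwhere(w).mean(0);h=atz(c,335+q[1],110+q[0],.03);print('hole px',q+[110,335],h)
C=np.load('bed.npy');R=Rn.from_euler('z',C[2],degrees=True).as_matrix()[:2,:2];print(R.T@(h[:2]-C[:2]))
# plate edges: bright columns across y at bed x=-0.04, 0.04
for x in(-.04,-.02,.03,.05):
    ys=np.linspace(-.05,.05,201);v=np.array([cv2.getRectSubPix(g,(1,1),tuple(map(float,proj(c,[*(C[:2]+R@[x,y]),.03])))).item() for y in ys])
    b=ys[v>120];i=np.where(np.diff((v>120).astype(int)))[0];print(x,ys[i].round(4))
E
```

```text
tip ring [319.2, 214.9] [324.6, 220.1] [313.8, 220.1] shank [327.7, 222.1] [310.6, 222.1] head bottom front [336.5, 229.4] [301.4, 229.4]
208 0 0
211 0 0
214 0 0
217 315 326
220 314 327
223 313 327
226 313 327
229 313 328
232 305 335
235 303 337
238 303 338
241 303 339
244 302 339
247 302 340
250 301 340
253 301 340
256 0 0
259 0 0
[[152 150 152 150 150 152 152 152 152 153 153 149 151 154 152 146 152]
 [148 153 153 155 150 149 153 154 152 150 152 151 151 152 152 155 158]
 [152 149 146 151 151 152 154 150 150 153 152 146 150 149 154 156 153]
 [154 155 153 147 148 145 151 154 132 148 151 152 153 148 148 149 153]
 [153 157 151 155 156 152 138  57  60  84 147 150 147 150 154 150 149]
 [148 146 151 155 153 153  53  55  61  87 121 147 151 152 148 154 154]
 [154 155 149 146 148 153  54  55  62  86 121 147 147 146 149 153 154]
 [158 153 152 156 156 139  51  56  66  90 121 155 156 149 146 145 144]
 [149 152 154 154 152 143  52  53  68  93 122 149 151 156 156 155 152]
 [152 150 151  58  60  54  32  26  29  40  47  53  60  65 149 154 156]
 [  1   7  14  22  15  21  25  15  19  18  20  15  23  1
[... 207 characters left out ...]
 15  18  22   5   6]
 [ 12  11  21  22  15  17  22  18  23  17  25  21  22  23  24   9  13]
 [  9  15  20  25  21  18  22  20  27  25  20  17  14  17  22  10  10]
 [ 11   8  20  21  22  19  19  21  19  21  21  16  18  16  23  10   6]
 [ 18  19  26  26  27  26  27  26  26  27  27  20  24  27  30  18  22]
 [ 42  38  39  39  42  39  36  39  40  40  40  41  37  30  24  31  27]
 [ 51  51  49  51  47  52  51  51  53  52  50  55  51  51  52  43  46]]
hole px [125.05660377 350.89622642] [0.52373942 0.09391994 0.03      ]
[0.01265168 0.00039471]
-0.04 [-0.0445 -0.0325  0.0325  0.0445]
-0.02 [-0.0445 -0.0325  0.0325  0.0445]
0.03 [-0.0445 -0.0325  0.0325  0.045 ]
0.05 [-0.0445 -0.0325  0.0325  0.0445]
```

```bash
cat >> h.py <<'E'
def bed():
    s=get_obs();C=np.load('bed.npy');R=Rn.from_euler('z',C[2],degrees=True).as_matrix()[:2,:2]
    b=R.T@(s['tool_pos'][:2]-C[:2]);F=R.T@s['force'][:2]
    print('t',round(s['time_s'],2),'bed mm',(b*1e3).round(2),'tipz-plate',round((s['tool_pos'][2]-.0451)*1e3,2),'rot',s['tool_rot'].round(2),'Fbed',F.round(2),'Fz',round(s['force'][2],2),'w',round(s['grip_width'],4),'tq',s['wrist_torque'].round(3))
E
python3 - <<'E'
from h import *
bed();C=np.load('bed.npy');R=Rn.from_euler('z',C[2],degrees=True).as_matrix()[:2,:2]
to([*(C[:2]+R@[-.05,.0008]),.053],C[2]+90)
E
```

```text
t 11.6 bed mm [-20.25 -55.68] tipz-plate 155.87 rot [-180.      0.   -157.89] Fbed [-0.69 -0.59] Fz -0.83 w 0.0175 tq [0.014 0.011 0.017]
pose [0.5881 0.0846 0.201 ] [-180.      0.   -157.89] shift [ 0.0565 -0.0298  0.148 ] rot [-0.      0.0001 -0.0004] F [ 0.8  -0.41 -0.83]
```

Request:
play_rows(steps=[[[0.028,-0.015,0,0,0,0,0.01],[0.0285,-0.0148,0,0,0,0,0.01],[0,0,0.03,0,0,0,0.01],[0,0,0.04,0,0,0,0.01],[0,0,0.04,0,0,0,0.01],[0,0,0.025,0,0,0,0.01],[0,0,0.013,0,0,0,0.01],[0,0,0,0,0,0,0.01],[0,0,0,0,0,0,0.01],[0,0,0,0,0,0,0.01]]])

```text
time_s: 12.6
tool_pos: [0.5486, 0.0359, 0.0548]
tool_rot: [-180.0, 0.2, -157.9]
force: [-0.7, 0.1, -1.0]
grip_width: 0.0177
grasp_force: 30.0
```

```bash
python3 - <<'E'
from h import *
bed();bed();c=read_camera('wrist');bed();read_camera('wrist');bed()
E
```

```text
t 12.6 bed mm [-50.46  -0.76] tipz-plate 9.7 rot [-179.97    0.19 -157.87] Fbed [0.33 0.58] Fz -1.05 w 0.0177 tq [ 0.043 -0.002  0.039]
t 12.6 bed mm [-50.46  -0.76] tipz-plate 9.7 rot [-179.97    0.19 -157.87] Fbed [0.33 0.58] Fz -1.05 w 0.0177 tq [ 0.043 -0.002  0.039]
t 12.65 bed mm [-50.45  -0.63] tipz-plate 9.62 rot [-179.98    0.18 -157.87] Fbed [ 0.15 -0.6 ] Fz -1.26 w 0.0181 tq [ 0.082  0.032 -0.002]
t 12.7 bed mm [-50.34  -0.45] tipz-plate 9.42 rot [-1.7998e+02  1.7000e-01 -1.5787e+02] Fbed [-0.14 -0.02] Fz -1.27 w 0.0179 tq [ 0.06  -0.026 -0.02 ]
```

Request:
play_rows(steps=[[[0,0,0,0,0,0,0.01],[0,0,0.001,0,0,0,0.01],[0,0,0.001,0,0,0,0.01],[0,0,0.001,0,0,0,0.01],[0,0,0.001,0,0,0,0.01],[0,0,0,0,0,0,0.01],[0,0,0,0,0,0,0.01],[0,0,0,0,0,0,0.01],[0,0,0,0,0,0,0.01]]])

```text
time_s: 13.6
tool_pos: [0.547, 0.0357, 0.049]
tool_rot: [180.0, 0.0, -157.9]
force: [0.5, 0.5, -0.4]
grip_width: 0.0178
grasp_force: 30.0
```

```bash
python3 - <<'E'
from h import *
for i in range(3): read_camera('wrist');bed()
E
```

```text
t 13.65 bed mm [-50.06   0.78] tipz-plate 3.91 rot [ 1.8000e+02  1.0000e-02 -1.5787e+02] Fbed [ 0.21 -0.64] Fz -0.48 w 0.0176 tq [ 0.045  0.042 -0.012]
t 13.7 bed mm [-50.07   0.79] tipz-plate 3.91 rot [ 1.8000e+02  1.0000e-02 -1.5787e+02] Fbed [0.91 0.45] Fz -0.38 w 0.0177 tq [ 0.054 -0.025 -0.003]
t 13.75 bed mm [-50.07   0.78] tipz-plate 3.92 rot [ 1.8000e+02  1.0000e-02 -1.5787e+02] Fbed [ 0.08 -0.91] Fz -0.92 w 0.0181 tq [ 0.023  0.109 -0.014]
```

Request:
play_rows(steps=[[[0,0,0.0008,0,0,0,0.01],[0,0,0.0008,0,0,0,0.01],[0,0,0.0006,0,0,0,0.01],[0,0,0.0004,0,0,0,0.01],[0,0,0.0004,0,0,0,0.01],[0,0,0,0,0,0,0.01],[0,0,0,0,0,0,0.01],[0,0,0,0,0,0,0.01]]])

```text
time_s: 14.55
tool_pos: [0.547, 0.0357, 0.046]
tool_rot: [180.0, 0.0, -157.9]
force: [0.3, 0.2, -1.3]
grip_width: 0.0178
grasp_force: 30.0
```

Request:
play_rows(steps=[[[0,0,0.0003,0,0,0,0.01],[0,0,0.0003,0,0,0,0.01],[0,0,0,0,0,0,0.01],[0,0,0,0,0,0,0.01]]])

```text
time_s: 14.95
tool_pos: [0.547, 0.0357, 0.0454]
tool_rot: [180.0, 0.0, -157.9]
force: [0.5, -0.7, -1.4]
grip_width: 0.0182
grasp_force: 30.0
```

Request:
play_rows(steps=[[[0,0,0.0003,0,0,0,0.01],[0,0,0,0,0,0,0.01],[0,0,0,0,0,0,0.01]]])

```text
time_s: 15.25
tool_pos: [0.547, 0.0357, 0.0451]
tool_rot: [180.0, 0.0, -157.9]
force: [-0.7, 0.7, -1.0]
grip_width: 0.0179
grasp_force: 30.0
```

Request:
play_rows(steps=[[[0,0,0.0003,0,0,0,0.01],[0,0,0,0,0,0,0.01],[0,0,0,0,0,0,0.01]]])

```text
time_s: 15.55
tool_pos: [0.5471, 0.0357, 0.045]
tool_rot: [180.0, 0.0, -157.9]
force: [-0.7, 0.1, 1.8]
grip_width: 0.0172
grasp_force: 30.0
```

Request:
play_rows(steps=[[[0,0,0.0003,0,0,0,0.01],[0,0,0,0,0,0,0.01],[0,0,0,0,0,0,0.01]]])

```text
time_s: 15.85
tool_pos: [0.5472, 0.0357, 0.045]
tool_rot: [180.0, 0.0, -157.9]
force: [-2.4, -0.1, 6.2]
grip_width: 0.0178
grasp_force: 30.0
```

Request:
play_rows(steps=[[[0,0,0.0003,0,0,0,0.01],[0,0,0,0,0,0,0.01],[0,0,0,0,0,0,0.01]]])

```text
time_s: 16.15
tool_pos: [0.5472, 0.0357, 0.0449]
tool_rot: [180.0, 0.0, -157.9]
force: [-2.2, -0.5, 6.3]
grip_width: 0.0177
grasp_force: 30.0
```

Request:
play_rows(steps=[[[0,0.001,-0.0002,0,0,0,0.01],[0,0.002,0,0,0,0,0.01],[0,0.002,0,0,0,0,0.01],[0,0.002,0,0,0,0,0.01],[0,0.002,0,0,0,0,0.01],[0,0.002,0,0,0,0,0.01],[0,0.002,0,0,0,0,0.01]]])

```text
time_s: 16.85
tool_pos: [0.5433, 0.0472, 0.0449]
tool_rot: [-179.9, 0.1, -157.9]
force: [1.9, -2.4, 5.3]
grip_width: 0.0175
grasp_force: 30.0
```

```bash
python3 - <<'E'
from h import *
bed()
E
```

```text
t 16.85 bed mm [-37.95  -0.1 ] tipz-plate -0.16 rot [-1.7991e+02  1.2000e-01 -1.5789e+02] Fbed [-2.93 -0.86] Fz 5.32 w 0.0175 tq [-0.84  -0.285  0.024]
```

Request:
play_rows(steps=[[[0,0.002,0,0,0,0,0.01],[0,0.002,0,0,0,0,0.01],[0,0.002,0,0,0,0,0.01],[0,0.002,0,0,0,0,0.01],[0,0.002,0,0,0,0,0.01],[0,0.002,0,0,0,0,0.01],[0,0.002,0,0,0,0,0.01],[0,0.002,0,0,0,0,0.01]]])

```text
time_s: 17.65
tool_pos: [0.5372, 0.0621, 0.0449]
tool_rot: [-179.9, 0.1, -157.9]
force: [1.4, -2.1, 6.2]
grip_width: 0.0176
grasp_force: 30.0
```

```bash
python3 - <<'E'
from h import *
bed()
E
```

```text
t 17.65 bed mm [-21.92  -0.09] tipz-plate -0.16 rot [-1.7992e+02  1.2000e-01 -1.5789e+02] Fbed [-2.47 -0.52] Fz 6.23 w 0.0176 tq [-0.863 -0.319  0.001]
```

Request:
play_rows(steps=[[[0.0002,0.002,0,0,0,0,0.01],[0.0002,0.002,0,0,0,0,0.01],[0.0002,0.002,0,0,0,0,0.01],[0.0002,0.002,0,0,0,0,0.01],[0,0.002,0,0,0,0,0.01],[0,0.002,0,0,0,0,0.01],[0,0.002,0,0,0,0,0.01],[0,0.002,0,0,0,0,0.01],[0,0.002,0,0,0,0,0.01],[0,0.002,0,0,0,0,0.01],[0,0.002,0,0,0,0,0.01]]])

```text
time_s: 18.75
tool_pos: [0.5282, 0.0822, 0.045]
tool_rot: [-179.9, 0.1, -157.9]
force: [0.9, -3.2, 5.6]
grip_width: 0.0177
grasp_force: 30.0
```

```bash
python3 - <<'E'
from h import *
bed()
E
```

```text
t 18.75 bed mm [0.15 0.72] tipz-plate -0.15 rot [-1.7993e+02  1.1000e-01 -1.5788e+02] Fbed [-3.3   0.33] Fz 5.56 w 0.0177 tq [-0.893 -0.36   0.001]
```

Request:
play_rows(steps=[[[0,0.001,0,0,0,0,0.01],[0,0.001,0,0,0,0,0.01],[0,0.001,0,0,0,0,0.01],[0,0.001,0,0,0,0,0.01],[0,0.001,0,0,0,0,0.01],[0,0.001,0,0,0,0,0.01],[0,0.001,0,0,0,0,0.01]]])

```text
time_s: 19.45
tool_pos: [0.5253, 0.0889, 0.0448]
tool_rot: [-180.0, 0.1, -157.9]
force: [1.5, -2.2, 4.5]
grip_width: 0.0179
grasp_force: 30.0
```

Request:
play_rows(steps=[[[0,0.0007,0,0,0,0,0.01],[0,0.0007,0,0,0,0,0.01],[0,0,0,0,0,0,0.01]]])

```text
time_s: 19.75
tool_pos: [0.5227, 0.0917, 0.0435]
tool_rot: [179.9, -0.1, -157.8]
force: [0.5, 0.4, -0.6]
grip_width: 0.018
grasp_force: 30.0
```

```bash
python3 - <<'E'
from h import *
bed()
E
```

```text
t 19.75 bed mm [10.97  2.24] tipz-plate -1.6 rot [ 1.7990e+02 -8.0000e-02 -1.5782e+02] Fbed [ 0.22 -0.62] Fz -0.55 w 0.018 tq [ 0.218 -0.167  0.01 ]
```

Request:
play_rows(steps=[[[-0.0005,0.0004,0,0,0,0,0.01],[-0.0005,0.0004,0,0,0,0,0.01],[0,0,0,0,0,0,0.01],[0,0,0,0,0,0,0.01]]])

```text
time_s: 20.15
tool_pos: [0.5241, 0.0915, 0.0441]
tool_rot: [180.0, -0.0, -157.9]
force: [0.9, 0.3, -1.1]
grip_width: 0.0175
grasp_force: 30.0
```

```bash
python3 - <<'E'
from h import *
bed()
E
```

```text
t 20.15 bed mm [10.31  0.98] tipz-plate -1.04 rot [ 1.7999e+02 -4.0000e-02 -1.5787e+02] Fbed [-0.05 -0.92] Fz -1.07 w 0.0175 tq [ 0.031 -0.033 -0.008]
```

Request:
play_rows(steps=[[[0,0.0006,0,0,0,0,0.01],[0,0.0006,0,0,0,0,0.01],[0,0,0.0005,0,0,0,0.01],[0,0,0.0005,0,0,0,0.01],[0,0,0,0,0,0,0.01],[0,0,0,0,0,0,0.01]]])

```text
time_s: 20.75
tool_pos: [0.524, 0.0926, 0.0434]
tool_rot: [180.0, 0.0, -157.9]
force: [-0.5, 0.3, -1.6]
grip_width: 0.0175
grasp_force: 30.0
```

```bash
python3 - <<'E'
from h import *
bed()
E
```

```text
t 20.75 bed mm [11.32  0.62] tipz-plate -1.75 rot [ 180.      0.   -157.87] Fbed [0.52 0.35] Fz -1.65 w 0.0175 tq [ 0.065 -0.01  -0.008]
```

Request:
play_rows(steps=[[[0.0002,0.0004,0.0005,0,0,0,0.01],[0,0,0.0005,0,0,0,0.01],[0,0,0.0005,0,0,0,0.01],[0,0,0.0005,0,0,0,0.01],[0,0,0,0,0,0,0.01],[0,0,0,0,0,0,0.01]]])

```text
time_s: 21.35
tool_pos: [0.5237, 0.0929, 0.0413]
tool_rot: [180.0, 0.0, -157.9]
force: [0.6, -0.2, -0.7]
grip_width: 0.0175
grasp_force: 30.0
```

```bash
python3 - <<'E'
from h import *
bed()
E
```

```text
t 21.35 bed mm [11.71  0.82] tipz-plate -3.75 rot [ 180.      0.   -157.87] Fbed [-0.39 -0.5 ] Fz -0.71 w 0.0175 tq [ 0.091 -0.014  0.02 ]
```

Free of contact forces and going in. Continuing.

Request:
play_rows(steps=[[[0,0,0.001,0,0,0,0.01],[0,0,0.001,0,0,0,0.01],[0,0,0.001,0,0,0,0.01],[0,0,0.001,0,0,0,0.01],[0,0,0.001,0,0,0,0.01],[0,0,0,0,0,0,0.01],[0,0,0,0,0,0,0.01]]])

```text
time_s: 22.05
tool_pos: [0.5237, 0.0929, 0.0364]
tool_rot: [180.0, 0.0, -157.9]
force: [-0.6, -0.2, -1.1]
grip_width: 0.0179
grasp_force: 30.0
```

Request:
play_rows(steps=[[[0,0,0.001,0,0,0,0.01],[0,0,0.001,0,0,0,0.01],[0,0,0.001,0,0,0,0.01],[0,0,0.001,0,0,0,0.01],[0,0,0.001,0,0,0,0.01],[0,0,0,0,0,0,0.01],[0,0,0,0,0,0,0.01]]])

```text
time_s: 22.75
tool_pos: [0.5237, 0.0929, 0.0313]
tool_rot: [180.0, 0.0, -157.9]
force: [-0.0, 1.3, -0.7]
grip_width: 0.0176
grasp_force: 30.0
```

```bash
python3 - <<'E'
from h import *
bed()
E
```

```text
t 22.75 bed mm [11.7   0.82] tipz-plate -13.75 rot [ 180.      0.   -157.88] Fbed [ 1.23 -0.47] Fz -0.67 w 0.0176 tq [0.027 0.001 0.021]
```

Request:
play_rows(steps=[[[0,0,0.001,0,0,0,0.01],[0,0,0.001,0,0,0,0.01],[0,0,0.001,0,0,0,0.01],[0,0,0.001,0,0,0,0.01],[0,0,0.001,0,0,0,0.01],[0,0,0,0,0,0,0.01],[0,0,0,0,0,0,0.01]]])

```text
time_s: 23.45
tool_pos: [0.5237, 0.0929, 0.0263]
tool_rot: [180.0, -0.0, -157.9]
force: [-0.3, 0.1, -1.0]
grip_width: 0.0178
grasp_force: 30.0
```

Request:
play_rows(steps=[[[0,0,0.0004,0,0,0,0.01],[0,0,0.0004,0,0,0,0.01],[0,0,0.0004,0,0,0,0.01],[0,0,0,0,0,0,0.01],[0,0,0,0,0,0,0.01]]])

```text
time_s: 23.95
tool_pos: [0.5237, 0.0929, 0.0252]
tool_rot: [180.0, 0.0, -157.9]
force: [0.3, -0.2, -0.4]
grip_width: 0.0175
grasp_force: 30.0
```

Request:
play_rows(steps=[[[0,0,0.0003,0,0,0,0.01],[0,0,0,0,0,0,0.01],[0,0,0,0,0,0,0.01]]])

```text
time_s: 24.25
tool_pos: [0.5238, 0.093, 0.025]
tool_rot: [180.0, 0.0, -157.9]
force: [0.0, 0.3, 0.7]
grip_width: 0.0178
grasp_force: 30.0
```

Request:
play_rows(steps=[[[0,0,0.0003,0,0,0,0.01],[0,0,0,0,0,0,0.01],[0,0,0,0,0,0,0.01]]])

```text
time_s: 24.55
tool_pos: [0.5239, 0.093, 0.025]
tool_rot: [180.0, 0.0, -157.9]
force: [-1.7, 0.5, 5.0]
grip_width: 0.0178
grasp_force: 30.0
```

Request:
play_rows(steps=[[[0,0,0,0,0,0,0.02],[0,0,0,0,0,0,0.025],[0,0,0,0,0,0,0.035],[0,0,0,0,0,0,0.04],[0,0,0,0,0,0,0.045],[0,0,0,0,0,0,0.045]]])

```text
time_s: 25.15
tool_pos: [0.5237, 0.0929, 0.0245]
tool_rot: [180.0, 0.0, -157.9]
force: [0.3, 0.1, -0.1]
grip_width: 0.043
grasp_force: 0.0
```

Request:
play_rows(steps=[[[0,0,-0.01,0,0,0,0.045],[0,0,-0.02,0,0,0,0.045],[0,0,-0.03,0,0,0,0.045],[0,0,-0.04,0,0,0,0.045],[0,0,-0.04,0,0,0,0.045],[-0.04,0,-0.01,0,0,0,0.045],[-0.03,0,0,0,0,0,0.045],[0,0,0,0,0,0,0.045],[0,0,0,0,0,0,0.045],[0,0,0,0,0,0,0.045],[0,0,0,0,0,0,0.045]]])

```text
time_s: 26.25
tool_pos: [0.5877, 0.1186, 0.1747]
tool_rot: [180.0, -0.0, -157.9]
force: [-0.4, -0.9, 0.7]
grip_width: 0.0452
grasp_force: 0.0
```

```bash
python3 - <<'E'
from h import *
bed();c=snap('wrist','end.png');C=np.load('bed.npy');R=Rn.from_euler('z',C[2],degrees=True).as_matrix()[:2,:2]
W=lambda x,y,z:proj(c,[*(C[:2]+R@[x,y]),z]).round(1).tolist()
print('pred top',[W(.0125+x,y,.087) for x in(-.009,.009) for y in(-.009,.009)],'head bottom',[W(.0125+x,y,.055) for x in(-.009,.009) for y in(-.009,.009)],'tip-lvl',W(.0125,0,.03))
for r in silhouettes('wrist','pin'):
    if 280<r['extent'][0]<420: print(r['p'],r['extent'])
g=cv2.cvtColor(c['frame'],cv2.COLOR_RGB2GRAY);u,v=map(int,W(.0125,0,.07));print(g[v-36:v+37:3,u-27:u+28:3])
E
```

```text
t 26.25 bed mm [ 11.4  -68.16] tipz-plate 129.6 rot [ 1.7998e+02 -2.0000e-02 -1.5792e+02] Fbed [-0.68  0.65] Fz 0.74 w 0.0452 tq [ 0.005  0.082 -0.004]
pred top [[309.5, 123.8], [309.3, 100.7], [331.7, 123.8], [331.8, 100.7]] head bottom [[310.6, 123.0], [310.4, 102.3], [330.5, 123.0], [330.6, 102.2]] tip-lvl [320.5, 112.9]
0.84 [304.4, 100.9, 334.2, 123.4]
[[ 56  57  59  56  52  55  57  55  56  51  56  52  51  57  53  53  56  53
   63]
 [168 165 168 165 166 169 170 170 170 167 167 165 166 166 168 164 168 165
  168]
 [164 164 163 161 166 163 163 165 166 167 163 168 164 164 164 163 167 163
  165]
 [170 163 170 165 169 168 168 165 170 167 167 168 170 166 169 165 167 164
  164]
 [170 169 170 169 168 171 172 171 168 168 170 170 168 170 166 166 165 168
  168]
 [169 170 168 170 169 169 169 169 173 171 172 171 169 170 167 165 170 168
  164]
 [161 158 162 162 159 162 159 162 159 159 161 159 162 161 161 161 158 161
  156]
 [164 167 169 170 167 164 166 167 166 167 167 167 166 163 164 165 165 163
  164]
 [169 171 166 168 169 170 139 132 128 132 131 130 130 169 167 164 161 163
  165]
 [169 167 1
[... 585 characters left out ...]
 161 159 161 160 161 160 164 157 158 158 162
  157]
 [161 162 161 163 163 163 163 159 163 165 162 164 164 160 159 160 164 165
  161]
 [161 162 164 164 166 161 162 160 158 161 162 160 158 161 159 156 158 155
  156]
 [166 162 167 164 164 164 161 166 160 165 161 166 162 167 163 162 161 163
  163]
 [161 160 158 162 162 159 162 161 159 159 158 157 159 157 158 154 156 153
  159]
 [163 162 160 165 161 162 164 163 161 161 163 163 161 162 162 163 161 161
  162]
 [160 160 158 160 160 158 158 158 160 159 163 158 160 159 159 158 157 159
  158]
 [162 160 158 159 155 159 159 160 161 159 157 158 159 158 155 157 157 158
  157]
 [ 58  60  59  60  58  61  56  56  58  59  56  60  55  56  58  57  57  56
   54]]
```

The head stands upright, seen squarely from above at the predicted seated pose. The floor was reached exactly 20 mm below plate contact, and the gripper is clear. I'll hand in.

```bash
python3 -c "
from cell import sign_off
print(sign_off())"
```

```text
the job is handed in; nothing more can be done
None
```

The pin is seated upright at the bottom of the blind hole and released, after sliding about 60 mm along the plate's centre line from the brass-domed end; the contact force read was at most about 8 N, and the job was handed in at about 26 s.

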